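# Refit the divider in the topping box and shut its hatch

### The job

Get the steel topping box ready for service: stand the loose black divider board upright in the slot between the guide rods inside the box, so that it rests on the box floor, and then slide the hatch fully shut. Do not push the salt shaker, the sauce bowl or the steel cup about.

Things in the scene. Friction and masses are not known exactly. Their poses are not given: they have to be found in the camera images.
- divider_center (a point): Centre of the divider: loose plain black plastic board, 120 x 12 x 70 mm (x, y, z), edges slightly rounded, about 0.1 kg, at first standing on a long edge on the worktop. The point is 35 mm above its underside. x runs along the 120 mm width, y through the 12 mm thickness, z up; both faces and both ends are alike.
- topping_box: Fixed steel topping box, 146 x 360 x 91 mm (x, y, z) over its hatch tracks; origin: centre of its underside; z up. Inside 126 mm wide (x), floor at z = 5 mm, rim at 82. A fixed plate covers the half at -y; the half at +y is open (y = 0 to 174 mm) where the hatch leaves it free. Hatch tracks along both long sides (|x| = 65 to 73 mm) rise to z = 91 mm, the end stop at +y (y = 174 to 180 mm) to 92.
- slot (a point): Slot centre on the box floor (box x 0, y 105, z 5 mm); axes as the box. At each long wall two upright rods (8 mm thick, round tops 72 mm above the worktop, reaching in to |x| = 54.5 mm) leave a 16 mm gap (y) for the divider's ends; divider width along x. Seated, its centre is 35 mm above this point, its top edge 75 mm above the worktop; play 2 mm each way in y, 3 mm in x.
- hatch (a joint): Sliding hatch on top of the opening, in m: 0 fully shut against the end stop, larger as it is slid open towards the box's -y, at most 0.165. It stays where it is left; pushing it takes about 2 N. A divider that stands more than 8 mm too high blocks it.
- hatch_lip (a point): Push lip of the hatch, at half height, 97 mm above the worktop; axes as the box; moves with the hatch. The hatch is a steel plate 134 x 176 x 4 mm (x, y, z), top face 87 mm above the worktop; across its middle stands a lip 84 mm long (x), 4 mm thick (y) with a 6 mm round hem, up to 109 mm above the worktop. Push or pinch it towards the box's +y to shut the hatch; shut, it is at box y = 86 mm.
- salt_shaker_center (a point): Salt shaker, bystander, 44 mm wide and 90 mm tall, standing; this point is half-way up.
- sauce_bowl_center (a point): Small black sauce bowl, bystander, 76 mm wide and 30 mm tall; this point is half-way up.
- cup_center (a point): Steel cup, bystander, 71 mm wide and 74 mm tall, standing; this point is half-way up.

How it is judged:
On the way:
1. the divider stands in the slot, on the box floor (y of divider_center in the frame of topping_box between 0.101 and 0.109 m and x of divider_center in the frame of topping_box between -0.006 and 0.006 m and z of divider_center in the frame of topping_box between 0.036 and 0.043 m and angle between divider_center's own z axis and vertical below 0.08 rad and angle between the x axis of divider_center and the x axis of topping_box, either way round below 0.08 rad), for 0.2 s.
At the end, for the whole second after the job is handed in: The divider stands upright (within 0.08 rad) in the slot, its centre within 4 mm of the slot along the box and 6 mm across it, square to the box within 0.08 rad, resting on the box floor within 3 mm; and the hatch is shut to within 5 mm of the end stop (all of step 1 and value of joint hatch below 0.005 m); the robot touches nothing.
It fails at once if the salt shaker is moved more than 30 mm (distance of salt_shaker_center from where it was at the start of the episode above 0.03 m).
It fails at once if the sauce bowl is moved more than 30 mm (distance of sauce_bowl_center from where it was at the start of the episode above 0.03 m).
It fails at once if the steel cup is moved more than 30 mm (distance of cup_center from where it was at the start of the episode above 0.03 m).
It also fails if it takes over 61 s, if anything falls off the work surface, if the arm or the gripper's body presses on something with over 40 N, if the wrist force passes 120 N, or if a joint passes its speed limit or range.

### The arm

A 7-joint arm with a two-finger parallel gripper is mounted at the origin on a cart in front of the work surface, level with it; the furniture and walls round the work are solid. World frame = base frame: x ahead of the robot, y to its left, z up, the work surface at z = 0. Lengths are in m, angles in rad, forces in N, time in s.
With the tool pointing down it reaches from about 0.4 to 0.85 m from the base axis. Payload 4.4 kg.
Tool frame: the origin (TCP) lies at the very end of the fingers, on their centre line; the grasp point (between the pads) lies 19 mm behind it (robot.grasp_offset is the distance from the TCP to the grasp point, in m); z points along the fingers, y is the direction in which the jaws open and shut (so a half turn about z gives the same grasp; the last joint's range is limited). The gripper opens to 94 mm and grips with 3 to 60 N. Pads are 16 mm wide; open, the fingers measure 119 mm over their backs; the gripper's body (75 mm by 177 mm) begins 78 mm behind the grasp point.
Start: joints at [1.053, 0.628, 0.038, 1.517, -0.027, 0.996, -0.02], TCP at [0.284, -0.585, 0.205] pointing down, gripper open.
Joint ranges: [-3.06, 3.06], [-0.37, 2.12], [-1.25, 1.32], [0.18, 2.47], [-1.1, 4.24], [0.23, 1.98], [-2.94, 2.94]. Speed limits (rad/s): [2.57, 2.57, 3.14, 3.14, 3.14, 3.14, 3.14].

### API

Orientations are given as a rotation vector (axis times angle).
In Python, from rig import readout, imaging, ticket, models, robot gives the robot as it stands.
- The arm moves only by the shell command python3 -m pendant 'ROWS' [OPENING] [FORCE]. ROWS is JSON, a list that holds one entry, the list of rows, each a list of 6 numbers: the shift along the tool's x, y, z in mm, then the turn, a rotation vector about the tool's x, y, z in rad. A call has exactly 8 rows; each row shifts and turns the commanded pose from where the row before left it, along the tool's axes as they then stand; what a row does not reach is not made up. A row lasts 1/8 s, in which the tool goes at most 62.5 mm and 10.7 degrees, less where a joint would pass 70% of its speed; a pose out of reach is approached as far as the arm can. A call is refused whole if a number of a shift passes 62.5 or a number of a turn 0.188, either way. A call with a gripper value outside its range is refused whole. OPENING is the closure in counts, from 0 (fully open) to 255 (shut), set as the call begins (- or left out, the last holds). The fingers move at their own pace and stop on an object; FORCE is the grip in N (left out, the last holds). Time passes only in rows, so rows that do not move let the fingers close, or fill a call up. It gives the time, the measured TCP pose, the force and the opening at its end, in the units of the state.
- readout.read_state(): the state, without advancing time (a new reading comes with each control period).
- imaging.snapshot(name): name is "scene" or "top" or "wrist"; returns a dict with "pixels" (420x560x3 uint8, red, green, blue), "z_map" (420x560 float32, m along the optical axis (not along the pixel's ray), 0 where there is no reading), "fx", "fy", "cx", "cy" (pixels), "eye" and "rotation" of the camera in the world. Camera axes: x right, y down, z forward; pixel columns grow to the right and rows downward; lengths in m; the calibration is good to about 2 mm. The wrist camera is an equidistant fisheye: a pixel r from the principal point sees the ray r / f radians off the axis. A picture is of the moment at which its call begins.
- ticket.hand_in(): hands the job in, once; it reports no verdict.
Trained networks look in a picture, given as the dict that the camera call returned (one of the last four; its "shot" number tells which), for a name from the list of things; names that differ only in an ending like _2 or _b are one class to them, and where a whole thing is asked for, a point or a joint stands for the part that bears it (a point fixed in the world has none). Each returns a list of dicts, best first, with "conf" (0 to 1); they miss things now and then, are a little off and sometimes report something else, mostly with a low value. They report only what shows in the picture. A call takes as long as a camera call.
- models.look_for(picture, thing): "at" ([x, y, z] in m, in the coordinates of the camera as it stood for that picture, good to about 4 mm: the middle of the surface that is visible of it).
The state is a dict: "clock": time; "joint_positions": joint angles; "qvel": joint speeds; "joint_torque": joint torques, N m; "tcp_pos": TCP position; "ee_rot": TCP orientation; "ft_force": force on the tool from outside, world axes, zero at the start; "wrist_torque": the same for the moment, N m; "gripper_width": finger opening in m.
Only numpy, scipy, OpenCV 4.12 (cv2) and the standard library are available. Lean on these libraries where they do the work, as an engineer would, in place of code of your own. Each camera call takes 0.05 s, during which the arm holds its last target.

## Working session

There is one attempt and no reset: what is moved stays moved. The work goes in short steps, Python scripts to look and compute and a shell command to move; the robot and the scene stay as the last step left them, time stands still between calls to the robot, and variables do not carry over. Pictures are saved under pics/ and viewed, and the job is handed in when it is done.

```bash
mkdir -p pics; ls
cat > h.py <<'E'
import numpy as np, cv2
from scipy.spatial.transform import Rotation as R
from rig import readout, imaging, ticket, models, robot
def save(p,n): cv2.imwrite('pics/'+n+'.png', p['pixels'][:,:,::-1])
def rot(p):
    r=np.array(p['rotation']); return r if r.shape==(3,3) else R.from_rotvec(r).as_matrix()
def w(p,at): return rot(p)@np.array(at)+np.array(p['eye'])
def px(p,u,v,z=None):
    z=p['z_map'][v,u] if z is None else z
    return w(p,[(u-p['cx'])/p['fx']*z,(v-p['cy'])/p['fy']*z,z])
E
python3 - <<'E'
from h import *
s=readout.read_state(); print(s)
for n in ['top','scene','wrist']:
    p=imaging.snapshot(n); save(p,n+'0'); print(n,p['eye'],np.round(rot(p),3).tolist(),p['fx'],p['cx'],p['cy'])
    if n!='wrist':
        np.save(n+'0.npy',p,allow_pickle=True)
        for t in ['divider_center','topping_box','hatch','hatch_lip','salt_shaker_center','sauce_bowl_center','cup_center']:
            print(t,[(np.round(w(p,d['at']),3).tolist(),round(d['conf'],2)) for d in models.look_for(p,t)[:2]])
print(readout.read_state()['clock'])
E
```

```text
pics
{'clock': 0.0, 'joint_positions': array([ 1.05320367,  0.62930198,  0.03844683,  1.51837787, -0.02701668,
        0.99631021, -0.02001391]), 'qvel': array([ 0.00027142,  0.00098411, -0.00066675, -0.00123584, -0.00086964,
        0.00073175, -0.00191042]), 'joint_torque': array([ 1.08052739e-04, -5.49725676e+01,  1.14344560e+00, -1.86633986e+01,
       -5.22039633e-02,  2.35566648e-02,  1.94426266e-04]), 'tcp_pos': array([ 0.28350749, -0.58415863,  0.20457968]), 'ee_rot': array([-3.06000343e+00, -7.03202723e-01,  6.78758167e-04]), 'ft_force': array([-0.02840111,  0.12681952,  0.72584426]), 'wrist_torque': array([ 0.008473  , -0.00934324, -0.07069653]), 'gripper_width': 0.09393299624475149}
top [ 0.41013425 -0.05441959  1.44438387] [[-0.018, -0.995, 0.099], [-1.0, 0.017, -0.01], [0.009, -0.099, -0.995]] 478.20525551949873 281.11548488432516 209.085096245737
divider_center [([0.47, 0.25, 0.068], 0.73)]
topping_box [([0.574, -0.128, 0.089], 0.84)]
hatch [([0.586, -0.176, 0.089], 0.62)]
hatch_lip [([0.582, -0.18, 0.089], 0.88), ([0.603, -0.405, 0.018], 0.31)]
salt_shaker_center [([0.
[... 180 characters left out ...]
)]
scene [-0.01448943  0.53151444  0.8253832 ] [[-0.727, -0.475, 0.496], [-0.687, 0.486, -0.541], [0.015, -0.734, -0.679]] 382.4572573651466 278.02724160214245 207.2345064261576
divider_center [([0.47, 0.26, 0.045], 0.91)]
topping_box [([0.568, -0.102, 0.068], 0.98)]
hatch [([0.579, -0.169, 0.086], 0.69)]
hatch_lip [([0.579, -0.172, 0.086], 0.7)]
salt_shaker_center [([0.674, 0.222, 0.055], 0.71), ([0.579, -0.167, 0.087], 0.2)]
sauce_bowl_center [([0.601, -0.418, 0.021], 0.75)]
cup_center [([0.397, 0.109, 0.043], 0.6)]
wrist [ 0.35048763 -0.55193711  0.38476125] [[0.436, -0.87, -0.232], [-0.9, -0.421, -0.112], [-0.0, 0.257, -0.966]] 325.19226210127806 277.0632463631217 211.15573927507359
0.85
```

View pics/top0.png

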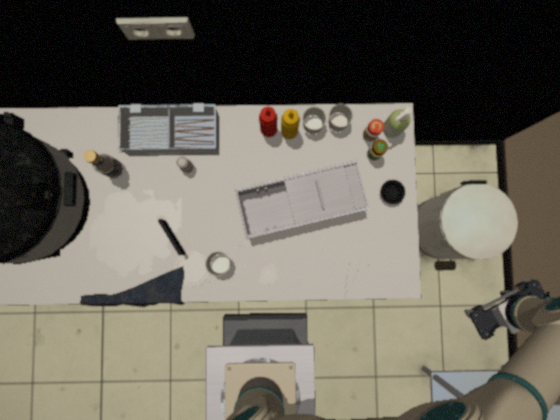

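View pics/scene0.png

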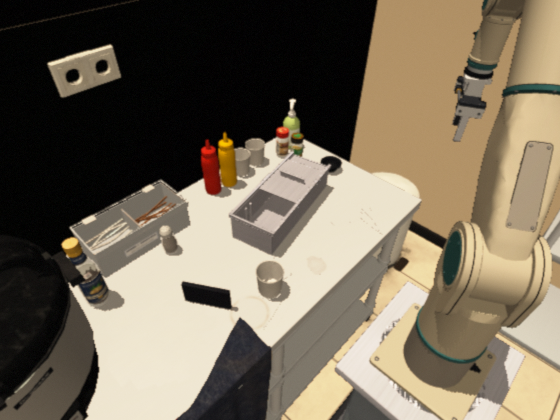

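Run:
```python
from h import *
cl={}
for n in ['top','scene']:
    p=np.load(n+'0.npy',allow_pickle=True).item()
    z=p['z_map']; v,u=np.mgrid[:420,:560]
    c=np.stack([(u-p['cx'])/p['fx']*z,(v-p['cy'])/p['fy']*z,z],-1)
    W=c@rot(p).T+np.array(p['eye']); cl[n]=W
    big=cv2.resize(p['pixels'],None,fx=4,fy=4,interpolation=cv2.INTER_CUBIC)
    r=(slice(150*4,290*4),slice(140*4,390*4)) if n=='top' else (slice(140*4,320*4),slice(150*4,350*4))
    cv2.imwrite(f'pics/{n}z.png',cv2.resize(big[r][:,:,::-1],(800,448 if n=='top' else 600)))
    ok=z>0
    m=ok&(abs(W[...,0]-.47)<.1)&(abs(W[...,1]-.25)<.09)&(W[...,2]>(.058 if n=='top' else .01))&(W[...,2]<.09)
    dark=p['pixels'].sum(-1)<120
    m&=dark
    P=W[m]; print(n,'div n',len(P),'z',np.percentile(P[:,2],[5,50,95]))
    rect=cv2.minAreaRect((P[:,:2]*1000).astype(np.float32)); print(rect)
    print('meanz of table',np.median(W[ok&(abs(W[...,0]-.45)<.03)&(abs(W[...,1]-0)<.03)][:,2]))
    m=ok&(abs(W[...,0]-.58)<.13)&(abs(W[...,1]+.13)<.23)&(W[...,2]>.074)&(W[...,2]<.098)
    k,lab,st,ce=cv2.connectedComponentsWithStats(m.astype(np.uint8))
    i=1+np.argmax(st[1:,4]); P=W[lab==i]
    print('box n',len(P),st[i],np.percentile(P[:,2],[5,50,95]),cv2.minAreaRect((P[:,:2]*1000).astype(np.float32)))
```

```text
top div n 94 z [0.0595878  0.06936759 0.07409459]
((471.6781311035156, 248.13998413085938), (110.28042602539062, 7.069956302642822), 31.38698387145996)
meanz of table 0.0012534167388518203
box n 4233 [ 235  161  135   78 4233] [0.07911388 0.08764003 0.09402498] ((572.7904052734375, -128.6130828857422), (146.7416229248047, 360.2525939941406), 12.592583656311035)
scene div n 746 z [0.01368714 0.04655    0.06981511]
((468.06298828125, 253.79440307617188), (115.70895385742188, 10.553764343261719), 31.626047134399414)
meanz of table 0.0017006145661392913
box n 2659 [ 229  151  103   87 2659] [0.07867388 0.08649097 0.09177842] ((569.80078125, -129.05874633789062), (148.6294708251953, 365.56719970703125), 12.99223518371582)
```

```bash
ls pics
```

```text
scene0.png
scenez.png
top0.png
topz.png
wrist0.png
```

View pics/topz.png

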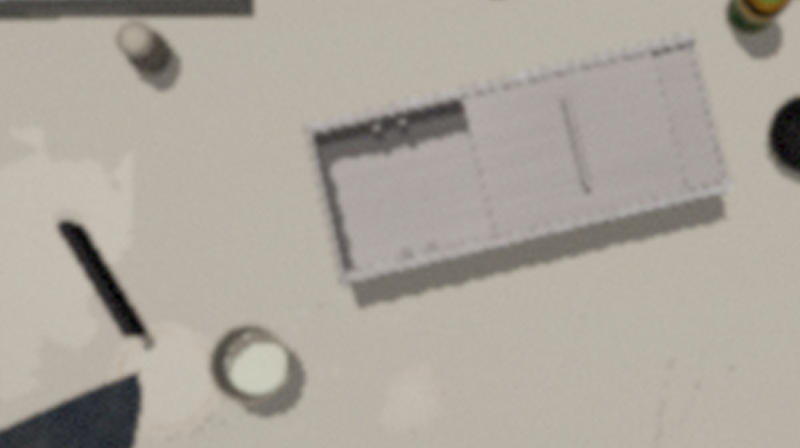

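View pics/scenez.png

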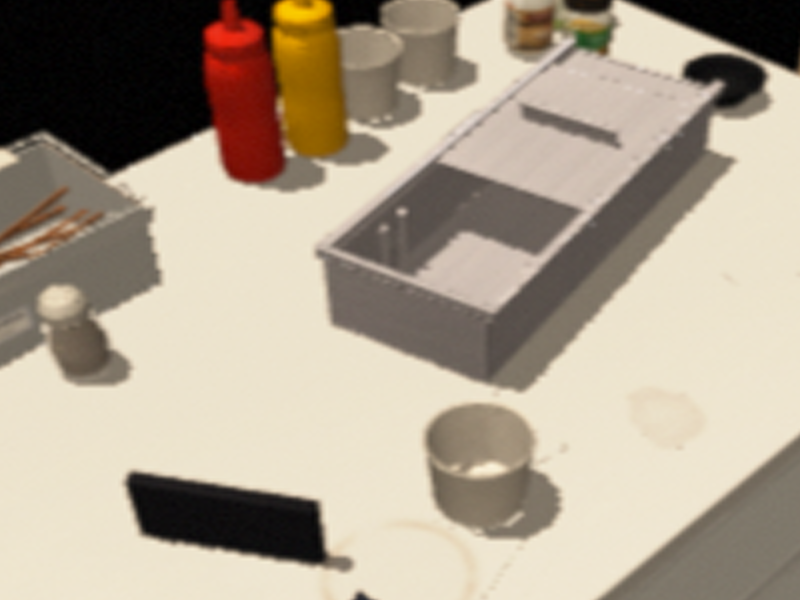

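```bash
cat > plan.py <<'E'
import sys
from h import *
def plan(tgt,xyaw,n):
    """n rows to reach tgt (m) with tool-x world yaw (deg, mod 180)"""
    s=readout.read_state(); M=R.from_rotvec(s['ee_rot']).as_matrix(); p=s['tcp_pos']
    yaw=np.degrees(np.arctan2(M[1,0],M[0,0])); d=(xyaw-yaw+90)%180-90
    print('yaw',yaw,'dyaw',d,'tilt',np.degrees(np.arccos(-M[2,2])),'q7',s['joint_positions'][6])
    # tool z down: +world yaw = -turn about tool z; tgt orientation exactly down
    c,sn=np.cos(np.radians(yaw+d)),np.sin(np.radians(yaw+d))
    T=np.array([[c,sn,0],[sn,-c,0],[0,0,-1]])
    rv=R.from_matrix(M.T@T).as_rotvec()/n
    dp=(np.array(tgt)-p)/n*1000
    for i in range(n):
        print(np.round(M.T@dp,1).tolist(),np.round(rv,3).tolist()); M=M@R.from_rotvec(rv).as_matrix()
if __name__=='__main__':
    a=list(map(float,sys.argv[1:])); plan(a[:3],a[3],int(a[4]))
E
python3 plan.py 0.50 -0.15 0.2 31.5 8
python3 - <<'E'
from h import *
b=np.array([.5728,-.1286]);a=np.radians(12.6)
X=np.array([np.cos(a),np.sin(a)]);Y=np.array([-X[1],X[0]])
print('slot',b+.105*Y)
for n,t in [('lip',(.582,-.18)),('lip2',(.579,-.172))]:
    d=np.array(t)-b; print(n,d@X,d@Y)
E
```

```text
yaw 25.88370325930119 dyaw 5.6162967406988145 tilt 0.0036803880536934873 q7 -0.02000861167875806
[48.0, -37.1, 0.7] [0.0, -0.0, -0.012]
[48.5, -36.5, 0.7] [0.0, -0.0, -0.012]
[48.9, -35.9, 0.7] [0.0, -0.0, -0.012]
[49.4, -35.3, 0.7] [0.0, -0.0, -0.012]
[49.8, -34.7, 0.7] [0.0, -0.0, -0.012]
[50.2, -34.1, 0.7] [0.0, -0.0, -0.012]
[50.6, -33.5, 0.7] [0.0, -0.0, -0.012]
[51.0, -32.8, 0.7] [0.0, -0.0, -0.012]
slot [ 0.54989496 -0.02612874]
lip -0.0022341283979458236 -0.05216903938449981
lip2 -0.0034167327525897275 -0.04370727556480019
```

```bash
python3 -m pendant '[[[48,-37,0,0,0,-0.012],[48.5,-36.5,0,0,0,-0.012],[49,-36,0,0,0,-0.012],[49.5,-35.3,0,0,0,-0.012],[49.8,-34.7,0,0,0,-0.012],[50,-34,0,0,0,-0.012],[50.5,-33.5,0,0,0,-0.012],[51,-33,0,0,0,-0.012]]]' 0; python3 plan.py 0.47 0.25 0.2 31.5 8
```

```text
clock: 1.85
tcp_pos: [0.5011, -0.1486, 0.2058]
ee_rot: [3.024, 0.85, 0.001]
ft_force: [1.1, -0.9, 0.4]
gripper_width: 0.0943
yaw 31.398436188710946 dyaw 0.10156381128905423 tilt 0.05906864672844229 q7 -0.797900211446769
[22.6, -44.5, 0.7] [0.0, -0.0, -0.0]
[22.7, -44.5, 0.7] [0.0, -0.0, -0.0]
[22.7, -44.5, 0.7] [0.0, -0.0, -0.0]
[22.7, -44.5, 0.7] [0.0, -0.0, -0.0]
[22.7, -44.5, 0.7] [0.0, -0.0, -0.0]
[22.7, -44.5, 0.7] [0.0, -0.0, -0.0]
[22.7, -44.5, 0.7] [0.0, -0.0, -0.0]
[22.7, -44.5, 0.7] [0.0, -0.0, -0.0]
```

```bash
python3 -m pendant '[[[22.7,-44.5,0,0,0,0],[22.7,-44.5,0,0,0,0],[22.7,-44.5,0,0,0,0],[22.7,-44.5,0,0,0,0],[22.7,-44.5,0,0,0,0],[22.7,-44.5,0,0,0,0],[22.7,-44.5,0,0,0,0],[22.7,-44.5,0,0,0,0]]]'
python3 - <<'E'
from h import *
p=imaging.snapshot('wrist'); save(p,'wrist1'); np.save('wrist1.npy',p,allow_pickle=True)
s=readout.read_state();print(s['tcp_pos'])
z=p['z_map'];v,u=np.mgrid[:420,:560]
f=p['fx'];dx=u-p['cx'];dy=v-p['cy'];r=np.hypot(dx,dy)+1e-9;th=r/f
c=np.stack([np.tan(th)*dx/r*z,np.tan(th)*dy/r*z,z],-1)
W=c@rot(p).T+np.array(p['eye'])
m=(z>0)&(abs(W[...,0]-.47)<.1)&(abs(W[...,1]-.25)<.09)&(W[...,2]>.01)&(W[...,2]<.09)&(p['pixels'].sum(-1)<120)
k,lab,st,ce=cv2.connectedComponentsWithStats(m.astype(np.uint8));i=1+np.argmax(st[1:,4]);m=lab==i
P=W[m];print(len(P),st[i],np.percentile(P[:,2],[1,50,95]),cv2.minAreaRect((P[:,:2]*1000).astype(np.float32)))
P=P[P[:,2]>.062];print(len(P),cv2.minAreaRect((P[:,:2]*1000).astype(np.float32)))
# project top edge corner prediction & TCP: none
E
```

```text
clock: 2.85
tcp_pos: [0.4697, 0.2499, 0.2058]
ee_rot: [3.025, 0.85, 0.001]
ft_force: [0.4, -0.6, -0.6]
gripper_width: 0.094
[0.46814252 0.2589796  0.20586342]
1257 [ 270  136   12  117 1257] [0.0667828  0.06983869 0.07112073] ((473.0401916503906, 254.2218017578125), (118.52134704589844, 10.691798210144043), 31.46091079711914)
1249 ((472.99957275390625, 254.1969451904297), (118.42609405517578, 10.691798210144043), 31.46091079711914)
```

View pics/wrist1.png

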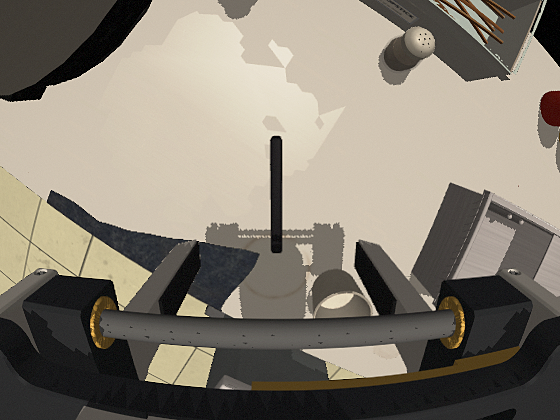

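```bash
cat > wr.py <<'E'
from h import *
def cloud(p):
    z=p['z_map'];v,u=np.mgrid[:420,:560]
    f=p['fx'];dx=u-p['cx'];dy=v-p['cy'];r=np.hypot(dx,dy)+1e-9;th=r/f
    return np.stack([np.tan(th)*dx/r*z,np.tan(th)*dy/r*z,z],-1)@rot(p).T+np.array(p['eye'])
E
python3 - <<'E'
from wr import *
p=imaging.snapshot('wrist');W=cloud(p);z=p['z_map']
m=(z>0)&(abs(W[...,0]-.47)<.1)&(abs(W[...,1]-.25)<.09)&(W[...,2]>.05)&(W[...,2]<.09)&(p['pixels'].sum(-1)<120)
k,lab,st,ce=cv2.connectedComponentsWithStats(m.astype(np.uint8));i=1+np.argmax(st[1:,4]);m=lab==i
P=W[m];print(st[i],np.percentile(P[:,2],[1,50,95]),cv2.minAreaRect((P[:,:2]*1000).astype(np.float32)),P[:,:2].mean(0))
s=readout.read_state();print(s['tcp_pos'],s['ee_rot'])
E
python3 plan.py 0.471 0.252 0.037 31.5 4
```

```text
[ 280  141   12  115 1250] [0.06325067 0.06977834 0.07107584] ((473.3084411621094, 254.0862579345703), (117.73728942871094, 10.850725173950195), 31.791095733642578) [0.47535267 0.25556227]
[0.46838708 0.2554551  0.20568768] [-3.01644362e+00 -8.62292759e-01 -2.57552680e-03]
yaw 31.90636328921645 dyaw -0.4063632892164435 tilt 0.2647248607621115 q7 -1.5997508872982402
[-0.0, 1.2, 42.2] [-0.001, -0.001, 0.002]
[0.0, 1.2, 42.2] [-0.001, -0.001, 0.002]
[0.0, 1.2, 42.2] [-0.001, -0.001, 0.002]
[0.1, 1.1, 42.2] [-0.001, -0.001, 0.002]
```

```bash
python3 -m pendant '[[[0,0,40,0,0,0],[0,0,50,0,0,0],[0,0,10,0,0,0],[0,0,0,0,0,0],[0,0,0,0,0,0],[0,0,0,0,0,0],[0,0,0,0,0,0],[0,0,0,0,0,0]]]'; python3 plan.py 0.4725 0.2535 0.037 31.6 1;  python3 plan.py 0.4725 0.2535 0.037 31.6 1
```

```text
clock: 3.95
tcp_pos: [0.47, 0.2483, 0.1059]
ee_rot: [-3.024, -0.85, -0.001]
ft_force: [-0.4, 0.2, 1.0]
gripper_width: 0.0939
yaw 31.38423735495965 dyaw 0.2157626450403427 tilt 0.041416081918295315 q7 -1.613876775138396
[4.8, -3.1, 68.9] [0.0, -0.001, -0.004]
yaw 31.38423735495965 dyaw 0.2157626450403427 tilt 0.041416081918295315 q7 -1.613876775138396
[4.8, -3.1, 68.9] [0.0, -0.001, -0.004]
```

```bash
python3 -m pendant '[[[4.8,-3.1,10,0,0,-0.004],[0,0,20,0,0,0],[0,0,20,0,0,0],[0,0,14,0,0,0],[0,0,5,0,0,0],[0,0,0,0,0,0],[0,0,0,0,0,0],[0,0,0,0,0,0]]]'; python3 -m pendant '[[[0,0,0,0,0,0],[0,0,0,0,0,0],[0,0,0,0,0,0],[0,0,0,0,0,0],[0,0,0,0,0,0],[0,0,0,0,0,0],[0,0,0,0,0,0],[0,0,0,0,0,0]]]' 255 20
python3 - <<'E'
from wr import *
p=imaging.snapshot('wrist');save(p,'wrist2')
E
```

```text
clock: 4.95
tcp_pos: [0.4727, 0.2536, 0.0371]
ee_rot: [-3.023, -0.856, -0.002]
ft_force: [0.6, 0.1, -0.1]
gripper_width: 0.0937
clock: 5.95
tcp_pos: [0.4723, 0.2534, 0.0365]
ee_rot: [3.023, 0.856, 0.0]
ft_force: [0.7, 0.2, 0.4]
gripper_width: 0.0175
```

View pics/wrist2.png

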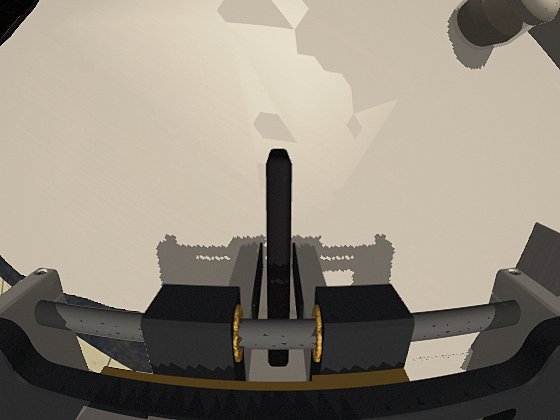

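The fingers (columns 240–320) are on both sides of the board (column 278) but still closing.

```bash
python3 -m pendant '[[[0,0,0,0,0,0],[0,0,0,0,0,0],[0,0,0,0,0,0],[0,0,0,0,0,0],[0,0,0,0,0,0],[0,0,-20,0,0,0],[0,0,-40,0,0,0],[0,0,-40,0,0,0]]]' 255 20
python3 -m pendant '[[[0,0,-15,0,0,0],[0,0,0,0,0,0],[0,0,0,0,0,0],[0,0,0,0,0,0],[0,0,0,0,0,0],[0,0,0,0,0,0],[0,0,0,0,0,0],[0,0,0,0,0,0]]]'
python3 - <<'E'
from wr import *
p=imaging.snapshot('wrist');save(p,'wrist3');np.save('w3.npy',p,allow_pickle=True)
W=cloud(p);s=readout.read_state();M=R.from_rotvec(s['ee_rot']).as_matrix();L=(W-s['tcp_pos'])@M
m=(abs(L[...,1])<.012)&(abs(L[...,0])<.08)&(L[...,2]>-.045)&(L[...,2]<.05)&(p['z_map']>0)&(p['pixels'].sum(-1)<120)
v,u=np.nonzero(m);print(len(v),u.min(),u.max(),v.min(),v.max())
P=L[m];print(np.round(P.min(0),4),np.round(P.max(0),4),np.percentile(P[:,2],[5,25,50,75,95]))
for c in (270,274,278,282,286):
    print(c,[(r,np.round(L[r,c]*1000,0).tolist()) for r in range(140,300,12)])
p=imaging.snapshot('scene');save(p,'scene3')
E
```

```text
clock: 7.0
tcp_pos: [0.4719, 0.2532, 0.1373]
ee_rot: [3.023, 0.856, -0.002]
ft_force: [0.5, 1.1, -1.4]
gripper_width: 0.0117
clock: 8.0
tcp_pos: [0.4723, 0.2534, 0.1515]
ee_rot: [3.023, 0.856, 0.0]
ft_force: [-0.7, -0.9, -0.5]
gripper_width: 0.012
4464 262 292 149 366
[-0.0587 -0.0079 -0.0449] [0.0607 0.0067 0.0202] [-0.03462649 -0.03379443 -0.03328583 -0.03264801 -0.03010044]
270 [(140, [61.0, -8.0, 151.0]), (152, [60.0, -4.0, 2.0]), (164, [58.0, -4.0, -35.0]), (176, [52.0, -4.0, -33.0]), (188, [46.0, -4.0, -33.0]), (200, [41.0, -4.0, -33.0]), (212, [35.0, -4.0, -33.0]), (224, [30.0, -4.0, -34.0]), (236, [23.0, -4.0, -33.0]), (248, [17.0, -4.0, -33.0]), (260, [11.0, -4.0, -34.0]), (272, [4.0, -4.0, -33.0]), (284, [-2.0, -4.0, -33.0]), (296, [-9.0, -4.0, -33.0])]
274 [(140, [61.0, -4.0, 152.0]), (152, [61.0, -2.0, -4.0]), (164, [58.0, -2.0, -34.0]), (176, [52.0, -2.0, -34.0]), (188, [47.0, -2.0, -34.0]), (200, [41.0, -2.0, -34.0]), (212, [35.0, -2.0, -34.0]), (224, [29.0, -2.0, -33.0]), (236, [24.0, -2.0, -34.0]), (248, [17.0, -2.0, -33.0]), (260, [11.0, -2.0, -33.0]), (272, [5.0, -2
[... 526 characters left out ...]
, [57.0, 2.0, -33.0]), (176, [52.0, 2.0, -33.0]), (188, [47.0, 2.0, -34.0]), (200, [41.0, 2.0, -34.0]), (212, [35.0, 2.0, -35.0]), (224, [29.0, 2.0, -33.0]), (236, [24.0, 2.0, -34.0]), (248, [17.0, 2.0, -33.0]), (260, [11.0, 2.0, -34.0]), (272, [4.0, 2.0, -33.0]), (284, [-2.0, 2.0, -34.0]), (296, [-9.0, 2.0, -34.0])]
286 [(140, [61.0, 8.0, 151.0]), (152, [48.0, 8.0, 151.0]), (164, [57.0, 4.0, -33.0]), (176, [52.0, 4.0, -32.0]), (188, [47.0, 4.0, -35.0]), (200, [41.0, 4.0, -33.0]), (212, [35.0, 4.0, -32.0]), (224, [29.0, 4.0, -32.0]), (236, [23.0, 4.0, -33.0]), (248, [17.0, 4.0, -34.0]), (260, [11.0, 4.0, -34.0]), (272, [4.0, 4.0, -33.0]), (284, [-2.0, 4.0, -33.0]), (296, [-9.0, 4.0, -33.0])]
```

View pics/wrist3.png

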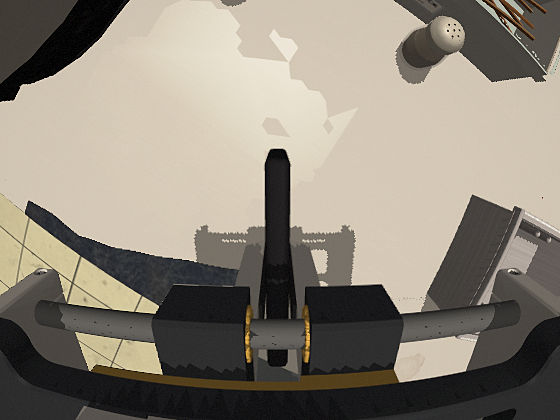

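View pics/scene3.png

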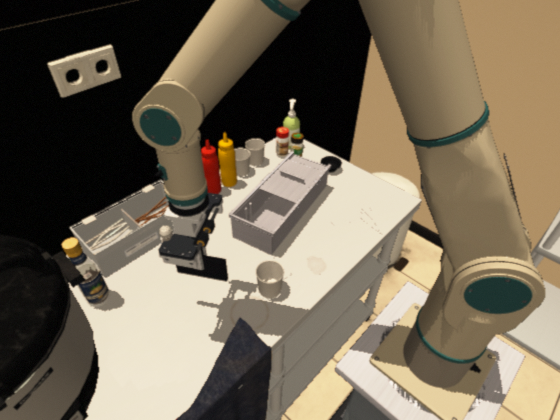

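```bash
python3 plan.py 0.55 -0.026 0.17 12.6 8
```

```text
yaw 31.61101167411977 dyaw -19.01101167411977 tilt 0.008004022754512643 q7 -1.6097044592254504
[-10.0, 34.8, -2.3] [0.0, -0.0, 0.041]
[-8.6, 35.2, -2.3] [0.0, -0.0, 0.041]
[-7.1, 35.5, -2.3] [0.0, -0.0, 0.041]
[-5.6, 35.8, -2.3] [0.0, -0.0, 0.041]
[-4.1, 36.0, -2.3] [0.0, -0.0, 0.041]
[-2.6, 36.2, -2.3] [0.0, -0.0, 0.041]
[-1.1, 36.2, -2.3] [0.0, -0.0, 0.041]
[0.4, 36.2, -2.3] [0.0, -0.0, 0.041]
```

```bash
python3 -m pendant '[[[-10,35,-2.3,0,0,0.041],[-8.5,35,-2.3,0,0,0.042],[-7,35.5,-2.3,0,0,0.041],[-5.5,36,-2.3,0,0,0.042],[-4,36,-2.3,0,0,0.041],[-2.5,36,-2.3,0,0,0.042],[-1,36,-2.3,0,0,0.041],[0.5,36,-2.3,0,0,0.041]]]'
python3 -m pendant '[[[0,0,0,0,0,0],[0,0,0,0,0,0],[0,0,0,0,0,0],[0,0,0,0,0,0],[0,0,0,0,0,0],[0,0,0,0,0,0],[0,0,0,0,0,0],[0,0,0,0,0,0]]]'
cat > box.py <<'E'
from wr import *
import sys
n=sys.argv[1]
p=imaging.snapshot('wrist');save(p,n);np.save(n+'.npy',p,allow_pickle=True)
W=cloud(p);s=readout.read_state();print(s['tcp_pos'],s['ee_rot'])
a=np.radians(12.6);X=np.array([np.cos(a),np.sin(a)]);Y=np.array([-X[1],X[0]]);b=np.array([.5728,-.1286])
B=np.stack([(W[...,:2]-b)@X,(W[...,:2]-b)@Y,W[...,2]],-1)
ok=p['z_map']>0
m=ok&(abs(B[...,0])<.1)&(B[...,1]>.02)&(B[...,1]<.2)&(B[...,2]>.076)&(B[...,2]<.097)
P=B[m]*1000;print('rim',len(P),P.min(0),P.max(0))
print('world rect',cv2.minAreaRect((W[m][:,:2]*1000).astype(np.float32)))
m=ok&(abs(abs(B[...,0])-.055)<.008)&(B[...,1]>.08)&(B[...,1]<.13)&(B[...,2]>.06)&(B[...,2]<.0745)
for sg in (1,-1):
    k=m&(np.sign(B[...,0])==sg); v,u=np.nonzero(k); print('rods',sg,[(int(a),int(c),np.round(B[a,c]*1000,0).tolist()) for a,c in zip(v[:25],u[:25])])
E
python3 box.py wrist4
```

```text
clock: 9.1
tcp_pos: [0.551, -0.0262, 0.1701]
ee_rot: [-3.123, -0.344, -0.001]
ft_force: [0.1, 0.6, -1.2]
gripper_width: 0.0119
clock: 10.1
tcp_pos: [0.5507, -0.0251, 0.1699]
ee_rot: [3.122, 0.346, 0.0]
ft_force: [-0.7, -0.5, -2.2]
gripper_width: 0.0118
[ 0.5507505  -0.0251195   0.16987372] [-3.12247160e+00 -3.46056802e-01 -3.58641058e-05]
rim 6833 [-67.47750337  20.00163683  76.01609941] [ 73.35613133 181.18537078  94.02675948]
world rect ((553.730712890625, -29.78955078125), (140.8352813720703, 161.1798553466797), 12.60468864440918)
rods 1 [(142, 262, [62.0, 119.0, 70.0]), (142, 263, [62.0, 118.0, 69.0]), (142, 264, [62.0, 117.0, 70.0]), (142, 265, [62.0, 117.0, 69.0]), (142, 266, [62.0, 116.0, 69.0]), (142, 267, [62.0, 115.0, 63.0]), (142, 288, [62.0, 97.0, 63.0]), (142, 289, [62.0, 96.0, 70.0]), (142, 290, [62.0, 95.0, 70.0]), (142, 291, [62.0, 94.0, 71.0]), (142, 292, [62.0, 94.0, 70.0]), (142, 293, [62.0, 93.0, 70.0]), (143, 261, [61.0, 120.0, 69.0]), (143, 262, [61.0, 119.0, 70.0]), (143, 263, [61.0, 118.0, 72.0]), (143, 264, [61.0, 117.0, 72.0]), (143, 265, [61.0, 117.0, 70.0]), (143, 266, [61.0, 116.0, 71.0]), (143, 267, [61.0, 115.0, 70.0]), (143, 268, [61.0, 114.0, 63.0]), (143, 287, [61.0, 98.0, 62.0]), (143, 288, [61.0, 97.0, 69.0]), (143, 289, [61.0, 96.0, 70.0]), (143, 290, [61.0, 95.0, 72.0]), (143, 291, [61.0, 94.0, 71.0])]
rods -1 []
```

View pics/wrist4.png

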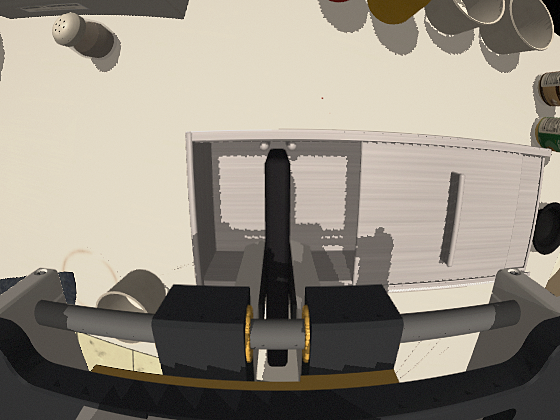

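Run:
```python
from wr import *
p=np.load('wrist4.npy',allow_pickle=True).item();W=cloud(p)
a=np.radians(12.6);X=np.array([np.cos(a),np.sin(a)]);Y=np.array([-X[1],X[0]]);b=np.array([.5728,-.1286])
B=np.stack([(W[...,:2]-b)@X,(W[...,:2]-b)@Y,W[...,2]],-1)*1000
m=(B[...,0]>50)&(B[...,0]<62)&(abs(B[...,1]-105)<22)&(B[...,2]>66)&(B[...,2]<74.5)&(p['pixels'].sum(-1)>120)
k,l,st,ce=cv2.connectedComponentsWithStats(m.astype(np.uint8))
for i in range(1,k):
    if st[i,4]>6: print(st[i],B[l==i].mean(0),B[l==i].min(0),B[l==i].max(0))
# divider top in same frame
m=(abs(B[...,1]-105)<15)&(abs(B[...,0])<70)&(B[...,2]>195)&(B[...,2]<210)&(p['pixels'].sum(-1)<150)
print(B[m].min(0),B[m].max(0),np.median(B[m],0)); 
q=B[m]; f=q[(q[:,0]>20)&(q[:,0]<55)]; print(f[:,1].mean(), np.polyfit(f[:,0],f[:,1],1))
cv2.imwrite('pics/w4z.png',cv2.resize(p['pixels'][120:260,180:380,::-1],(800,560),interpolation=cv2.INTER_CUBIC))
```

```text
[260 142   9   8  60] [ 58.95367924 117.43953663  70.81349161] [ 55.95654497 114.0002335   68.17273735] [ 61.98430554 120.96500627  73.71388801]
[287 142   9   8  57] [58.79132024 94.36393022 70.88822386] [55.89987245 90.91506955 67.87568899] [61.98926013 97.7865756  73.06412324]
[-57.11933551  98.98898263 195.48736191] [ 61.4839737  113.59678911 209.82344646] [ 20.36624923 106.30347472 203.21866864]
106.26390695003116 [1.94026125e-03 1.06190248e+02]
```

View pics/w4z.png

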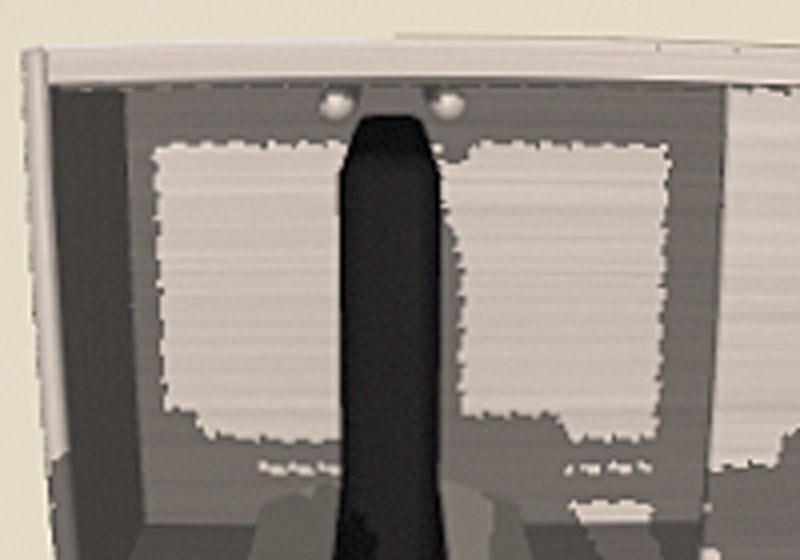

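```bash
python3 -m pendant '[[[-1.5,0.3,5,0,0,0],[0,0,15,0,0,0],[0,0,20,0,0,0],[0,0,12,0,0,0],[0,0,3,0,0,0],[0,0,0,0,0,0],[0,0,0,0,0,0],[0,0,0,0,0,0]]]'
cat > chk.py <<'E'
from wr import *
import sys
n=sys.argv[1];p=imaging.snapshot('wrist');save(p,n);W=cloud(p);s=readout.read_state();print(s['tcp_pos'],s['ft_force'])
a=np.radians(12.6);X=np.array([np.cos(a),np.sin(a)]);Y=np.array([-X[1],X[0]]);b=np.array([.5728,-.1286])
B=np.stack([(W[...,:2]-b)@X,(W[...,:2]-b)@Y,W[...,2]],-1)*1000
d=p['pixels'].sum(-1)
m=(B[...,0]>50)&(B[...,0]<62)&(abs(B[...,1]-105)<22)&(B[...,2]>66)&(B[...,2]<74.5)&(d>120)
k,l,st,ce=cv2.connectedComponentsWithStats(m.astype(np.uint8))
for i in range(1,k):
    if st[i,4]>6: print('rod',st[i],B[l==i].mean(0))
top=(s['tcp_pos'][2]+.0335)*1000
m=(abs(B[...,1]-105)<15)&(abs(B[...,0])<70)&(abs(B[...,2]-top)<8)&(d<150)
q=B[m];print('div x',q[:,0].min(),q[:,0].max(),'top z',np.median(q[:,2]),'exp',top)
f=q[(q[:,0]>20)&(q[:,0]<55)];print('div y',f[:,1].mean(),np.polyfit(f[:,0],f[:,1],1)[0],'n',len(f))
cv2.imwrite(f'pics/{n}z.png',cv2.resize(p['pixels'][100:300,140:420,::-1],(784,560),interpolation=cv2.INTER_CUBIC))
E
python3 chk.py w5
```

```text
clock: 11.15
tcp_pos: [0.5498, -0.0257, 0.1154]
ee_rot: [3.122, 0.346, 0.002]
ft_force: [-0.9, -0.6, -1.4]
gripper_width: 0.0117
[ 0.5496549  -0.02572366  0.1153296 ] [ 0.24195025 -0.55797796 -1.29653354]
rod [255 145  12   9  90] [ 58.84419936 117.49638454  70.6738238 ]
rod [289 145  11   9  90] [58.85743155 94.22470414 70.71325842]
div x -58.479324873821355 60.36074635496263 top z 148.77233632118208 exp 148.82959841925324
div y 105.91516303346697 0.0006162975451239117 n 1807
```

View pics/w5z.png

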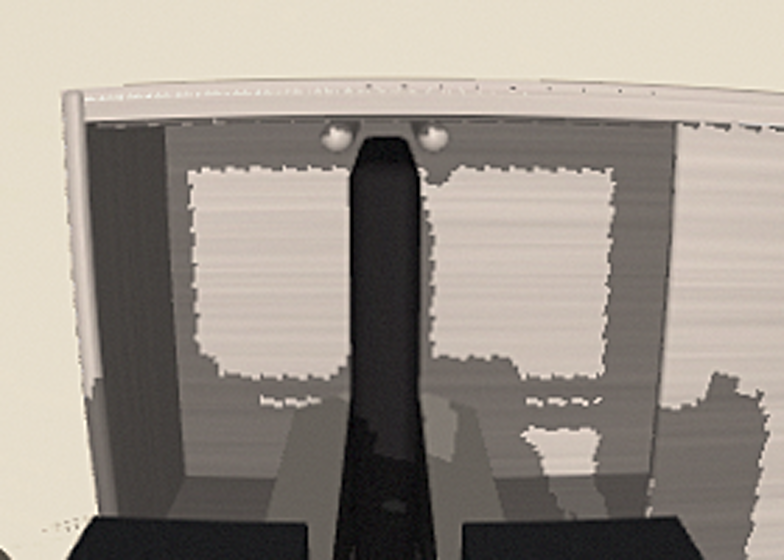

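Divider end (zoom col 386) sits midway between the rods (338, 433). Descending.

```bash
python3 -m pendant '[[[0,0,6,0,0,0],[0,0,12,0,0,0],[0,0,12,0,0,0],[0,0,10,0,0,0],[0,0,6,0,0,0],[0,0,2,0,0,0],[0,0,0,0,0,0],[0,0,0,0,0,0]]]'
python3 chk.py w6
```

```text
clock: 12.2
tcp_pos: [0.5497, -0.0257, 0.0672]
ee_rot: [3.122, 0.346, 0.001]
ft_force: [0.5, -0.4, -1.0]
gripper_width: 0.0121
[ 0.54965049 -0.02573562  0.06725196] [ 0.47688057 -0.31247404 -1.02676188]
rod [249 149  15  13 153] [ 58.94051793 117.47846951  70.76489554]
rod [292 149  15  13 156] [58.98888406 94.22306964 70.71062198]
div x -58.41709975978666 60.28507686195126 top z 100.5623929681617 exp 100.75196014772405
div y 105.9366828548738 -0.0005774440372837843 n 1806
```

No contact, still centred. Lower the remaining ~25 mm, then open part way.

```bash
python3 -m pendant '[[[0,0,6,0,0,0],[0,0,8,0,0,0],[0,0,6,0,0,0],[0,0,3,0,0,0],[0,0,1.5,0,0,0],[0,0,0.5,0,0,0],[0,0,0,0,0,0],[0,0,0,0,0,0]]]'
python3 chk.py w7
```

```text
clock: 13.25
tcp_pos: [0.5495, -0.0257, 0.0421]
ee_rot: [3.122, 0.346, 0.001]
ft_force: [0.9, 0.5, -0.5]
gripper_width: 0.0116
[ 0.54949145 -0.02575505  0.04205657] [ 0.30467158 -0.6645889  -0.005766  ]
rod [244 152  17  15 204] [ 58.93697692 117.45057622  70.85307722]
rod [294 152  18  15 206] [58.96515307 94.26564278 70.73693826]
div x -59.25027681048257 60.160675902350896 top z 75.40114256047528 exp 75.55656820471305
div y 105.95283783230873 0.003384256925209866 n 1793
```

View pics/w7z.png

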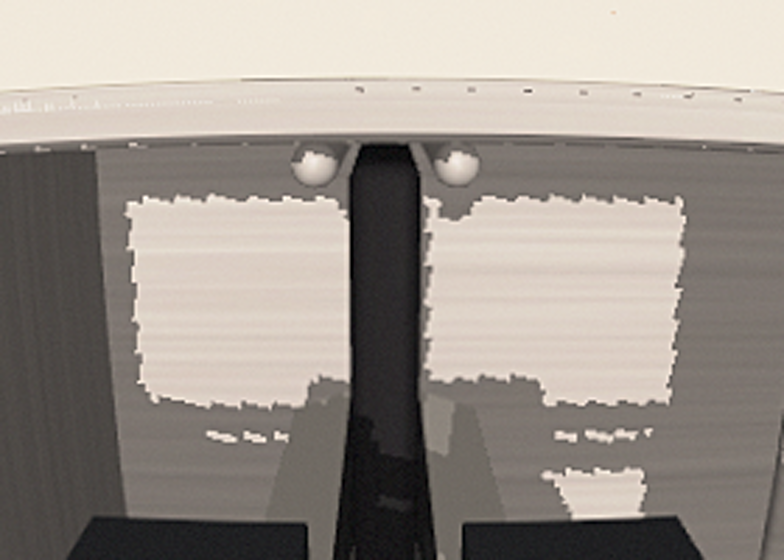

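```bash
python3 -m pendant '[[[0,0,0.5,0,0,0],[0,0,0,0,0,0],[0,0,0,0,0,0],[0,0,0,0,0,0],[0,0,0,0,0,0],[0,0,0,0,0,0],[0,0,0,0,0,0],[0,0,0,0,0,0]]]' 165
python3 -m pendant '[[[0,0,-5,0,0,0],[0,0,-15,0,0,0],[0,0,-20,0,0,0],[0,0,-20,0,0,0],[0,0,-15,0,0,0],[0,0,-5,0,0,0],[0,0,0,0,0,0],[0,0,0,0,0,0]]]'
sed -i "s/^top=.*/top=75/" chk.py
python3 chk.py w8
```

```text
clock: 14.3
tcp_pos: [0.5493, -0.0257, 0.0414]
ee_rot: [3.122, 0.346, -0.0]
ft_force: [1.1, 0.6, -0.0]
gripper_width: 0.0329
clock: 15.3
tcp_pos: [0.5489, -0.0257, 0.1208]
ee_rot: [-3.122, -0.346, 0.002]
ft_force: [-0.0, -0.2, 0.6]
gripper_width: 0.0333
[ 0.54879041 -0.02569299  0.12070171] [0.210245   0.14106313 0.47964793]
rod [256 143  11   9  88] [ 58.93260589 117.53574982  70.7517525 ]
rod [289 143  11   9  85] [58.92859933 94.23431735 70.75447744]
rod [269 150   1  10  10] [ 53.57076609 111.79615701  72.14383956]
rod [273 154   7   3   7] [ 53.69030688 106.8881013   74.1870457 ]
div x -58.45458546757499 59.59570010991443 top z 74.78730095378003 exp 75
div y 105.92634273387641 0.009423300937767913 n 798
```

View pics/w8.png

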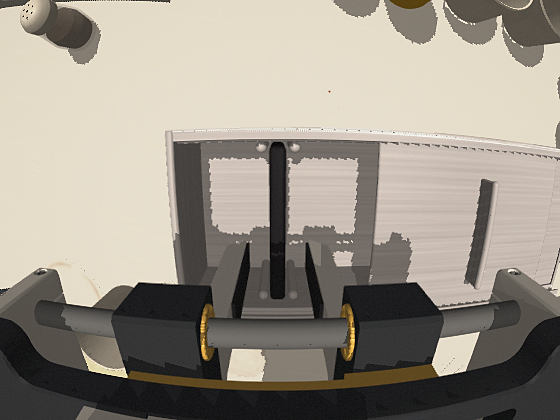

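Divider is released, upright between the rods (cols 270–285, rows 142–300), top at 74.8 mm. Now the lip.

```bash
python3 - <<'E'
from wr import *
p=imaging.snapshot('wrist');W=cloud(p)
a=np.radians(12.6);X=np.array([np.cos(a),np.sin(a)]);Y=np.array([-X[1],X[0]]);b=np.array([.5728,-.1286])
B=np.stack([(W[...,:2]-b)@X,(W[...,:2]-b)@Y,W[...,2]],-1)*1000
m=(p['z_map']>0)&(abs(B[...,0])<50)&(B[...,1]>-90)&(B[...,1]<0)&(B[...,2]>94)&(B[...,2]<113)
q=B[m];print(len(q),q.min(0),q.max(0),np.median(q,0))
q=q[q[:,2]>104];print(np.median(q,0))
y=np.median(q,0)[1]/1000
print('lip world',b+(y)*Y,'open',86.9-y*1000)
np.save('lip.npy',b+y*Y)
E
python3 plan.py $(python3 -c "
import numpy as np;l=np.load('lip.npy');print(l[0],l[1])") 0.125 12.6 4
```

```text
1410 [-42.26285805 -53.76565817  94.00785078] [ 43.64845845 -46.314582   109.12974604] [  3.89789371 -48.88483406 104.12417564]
[  4.01006336 -49.27526566 106.31273467]
lip world [ 0.58354907 -0.17668856] open 136.1752656594826
yaw 12.65333646350936 dyaw -0.053336463509367604 tilt 0.07726281582617683 q7 -1.336521333940425
[0.2, 38.7, -1.1] [-0.0, 0.0, 0.0]
[0.2, 38.7, -1.1] [-0.0, 0.0, 0.0]
[0.2, 38.7, -1.1] [-0.0, 0.0, 0.0]
[0.2, 38.7, -1.1] [-0.0, 0.0, 0.0]
```

```bash
python3 -m pendant '[[[0,10,-5,0,0,0],[0,30,0,0,0,0],[0,40,0,0,0,0],[0,40,0,0,0,0],[0,25,0,0,0,0],[0,10,0,0,0,0],[0,0,0,0,0,0],[0,0,0,0,0,0]]]'
python3 -m pendant '[[[0,0,0,0,0,0],[0,0,8,0,0,0],[0,0,10,0,0,0],[0,0,8,0,0,0],[0,0,4,0,0,0],[0,0,0,0,0,0],[0,0,0,0,0,0],[0,0,0,0,0,0]]]'
python3 - <<'E'
from wr import *
p=imaging.snapshot('wrist');save(p,'w9')
s=readout.read_state();d=s['tcp_pos'][:2]-[.5728,-.1286];a=np.radians(12.6)
print('box xy',d@[np.cos(a),np.sin(a)],d@[-np.sin(a),np.cos(a)],s['tcp_pos'],s['ft_force'])
E
```

```text
clock: 16.4
tcp_pos: [0.5832, -0.1753, 0.1263]
ee_rot: [-3.121, -0.349, 0.0]
ft_force: [0.5, 0.3, -1.1]
gripper_width: 0.0328
clock: 17.4
tcp_pos: [0.5836, -0.177, 0.0967]
ee_rot: [3.122, 0.346, 0.001]
ft_force: [0.5, 0.6, 0.1]
gripper_width: 0.0332
box xy -0.00016939264212172998 -0.049606458652521966 [ 0.583456   -0.17704873  0.09669188] [0.12968764 0.41632199 0.83038043]
```

View pics/w9.png

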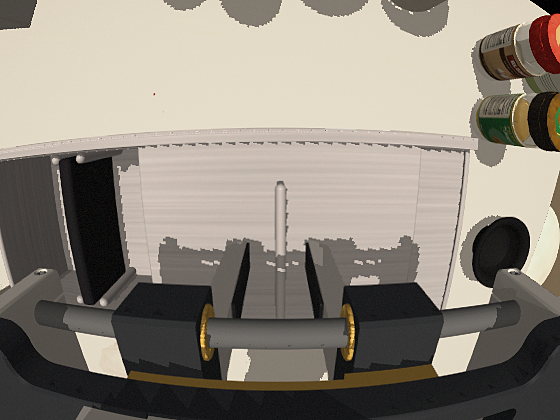

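The lip (col 281, rows 180–320) is between the fingers. Pinch lightly and slide along tool −y.

```bash
python3 -m pendant '[[[0,0,0,0,0,0],[0,0,0,0,0,0],[0,0,0,0,0,0],[0,0,0,0,0,0],[0,0,0,0,0,0],[0,0,0,0,0,0],[0,0,0,0,0,0],[0,0,0,0,0,0]]]' 255 10
python3 -m pendant '[[[0,-5,0,0,0,0],[0,-10,0,0,0,0],[0,-15,0,0,0,0],[0,-15,0,0,0,0],[0,-15,0,0,0,0],[0,-15,0,0,0,0],[0,-15,0,0,0,0],[0,-10,0,0,0,0]]]'
python3 - <<'E'
from wr import *
p=imaging.snapshot('wrist');save(p,'w10')
s=readout.read_state();d=s['tcp_pos'][:2]-[.5728,-.1286];a=np.radians(12.6)
print('box xy',d@[np.cos(a),np.sin(a)],d@[-np.sin(a),np.cos(a)],s['tcp_pos'],s['ft_force'])
E
```

```text
clock: 18.45
tcp_pos: [0.5833, -0.1772, 0.0964]
ee_rot: [3.122, 0.346, 0.0]
ft_force: [1.4, -1.7, 0.1]
gripper_width: 0.0053
clock: 19.45
tcp_pos: [0.561, -0.0781, 0.0964]
ee_rot: [-3.122, -0.347, 0.001]
ft_force: [0.5, -2.2, 1.6]
gripper_width: 0.0055
box xy -0.0005198702189194518 0.053431510810031814 [ 0.56063693 -0.0765687   0.09638955] [-0.41046483  1.57077337  2.14491181]
```

View pics/w10.png

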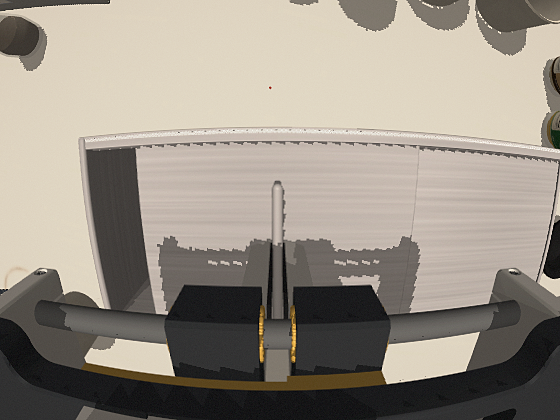

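```bash
python3 -m pendant '[[[0,-8,0,0,0,0],[0,-10,0,0,0,0],[0,-8,0,0,0,0],[0,-5,0,0,0,0],[0,-2,0,0,0,0],[0,-1,0,0,0,0],[0,0,0,0,0,0],[0,0,0,0,0,0]]]'
python3 -m pendant '[[[0,-1,0,0,0,0],[0,-1,0,0,0,0],[0,-1,0,0,0,0],[0,0,0,0,0,0],[0,0,0,0,0,0],[0,0,0,0,0,0],[0,0,0,0,0,0],[0,0,0,0,0,0]]]'
python3 - <<'E'
from wr import *
s=readout.read_state();d=s['tcp_pos'][:2]-[.5728,-.1286];a=np.radians(12.6)
print('box xy',d@[np.cos(a),np.sin(a)],d@[-np.sin(a),np.cos(a)],s['tcp_pos'],s['ft_force'])
E
```

```text
clock: 20.5
tcp_pos: [0.5538, -0.0463, 0.0964]
ee_rot: [-3.122, -0.346, 0.0]
ft_force: [-1.6, -1.5, 2.9]
gripper_width: 0.0054
clock: 21.5
tcp_pos: [0.5534, -0.0445, 0.0964]
ee_rot: [3.121, 0.345, 0.0]
ft_force: [-0.9, -5.3, 1.6]
gripper_width: 0.0054
box xy -0.000604048413640361 0.08628731178243283 [ 0.55338751 -0.04452254  0.09637349] [-0.92269598 -5.27377172  1.57154576]
```

```bash
python3 -m pendant '[[[0,-1,0,0,0,0],[0,-1,0,0,0,0],[0,-1,0,0,0,0],[0,0,0,0,0,0],[0,0,0,0,0,0],[0,0,0,0,0,0],[0,0,0,0,0,0],[0,0,0,0,0,0]]]'
python3 - <<'E'
from wr import *
p=imaging.snapshot('wrist');save(p,'w11')
cv2.imwrite('pics/w11z.png',cv2.resize(p['pixels'][100:320,60:360,::-1],(780,572),interpolation=cv2.INTER_CUBIC))
s=readout.read_state();d=s['tcp_pos'][:2]-[.5728,-.1286];a=np.radians(12.6)
print('box xy',d@[np.cos(a),np.sin(a)],d@[-np.sin(a),np.cos(a)],s['tcp_pos'],s['ft_force'])
E
```

```text
clock: 22.5
tcp_pos: [0.5534, -0.0445, 0.0964]
ee_rot: [3.118, 0.342, 0.002]
ft_force: [1.1, -10.3, -0.7]
gripper_width: 0.0054
box xy -0.0005648325417900328 0.08638004890377715 [ 0.55340555 -0.04442348  0.0964088 ] [  0.8435601  -10.25964222   0.2816922 ]
```

View pics/w11z.png

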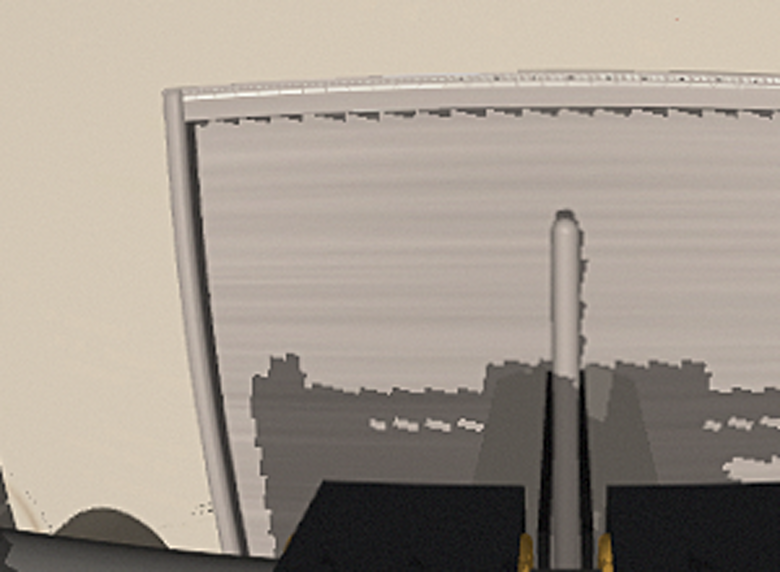

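Pushing harder no longer moves it (force 5→10 N at y = 86.4), and the hatch edge meets the end stop. Relax, release, lift.

```bash
python3 -m pendant '[[[0,1,0,0,0,0],[0,1,0,0,0,0],[0,1,0,0,0,0],[0,0.5,0,0,0,0],[0,0,0,0,0,0],[0,0,0,0,0,0],[0,0,0,0,0,0],[0,0,0,0,0,0]]]'
python3 -m pendant '[[[0,0,0,0,0,0],[0,0,0,0,0,0],[0,0,0,0,0,0],[0,0,0,0,0,0],[0,0,0,0,0,0],[0,0,0,0,0,0],[0,0,0,0,0,0],[0,0,0,0,0,0]]]' 165
python3 -m pendant '[[[0,0,-10,0,0,0],[0,0,-20,0,0,0],[0,0,-30,0,0,0],[0,0,-30,0,0,0],[0,0,-15,0,0,0],[0,0,-5,0,0,0],[0,0,0,0,0,0],[0,0,0,0,0,0]]]'
python3 - <<'E'
from wr import *
p=imaging.snapshot('wrist');save(p,'w12')
W=cloud(p)
a=np.radians(12.6);X=np.array([np.cos(a),np.sin(a)]);Y=np.array([-X[1],X[0]]);b=np.array([.5728,-.1286])
B=np.stack([(W[...,:2]-b)@X,(W[...,:2]-b)@Y,W[...,2]],-1)*1000
m=(p['z_map']>0)&(abs(B[...,0])<45)&(abs(B[...,1]-86)<25)&(B[...,2]>94)&(B[...,2]<113)
q=B[m];print(len(q),q.min(0),q.max(0),np.median(q[q[:,2]>104],0))
p=imaging.snapshot('scene');save(p,'scene12')
for t in ['salt_shaker_center','sauce_bowl_center','cup_center']:
    print(t,[(np.round(w(p,d['at']),3).tolist(),round(d['conf'],2)) for d in models.look_for(p,t)[:2]])
E
```

```text
clock: 23.55
tcp_pos: [0.5534, -0.0445, 0.0964]
ee_rot: [3.122, 0.345, 0.0]
ft_force: [-0.8, -5.8, 1.1]
gripper_width: 0.0055
clock: 24.55
tcp_pos: [0.5534, -0.0438, 0.0964]
ee_rot: [-3.122, -0.346, -0.0]
ft_force: [0.6, -0.2, -0.1]
gripper_width: 0.033
clock: 25.55
tcp_pos: [0.5527, -0.0437, 0.2054]
ee_rot: [-3.122, -0.346, 0.003]
ft_force: [-0.3, 0.5, -0.3]
gripper_width: 0.0332
596 [-41.43051849  83.36758083 102.6460709 ] [ 43.38697941  88.76724436 109.08091994] [  5.01463135  86.09557133 106.69278409]
salt_shaker_center [([0.674, 0.224, 0.055], 0.96), ([0.548, -0.035, 0.088], 0.21)]
sauce_bowl_center [([0.602, -0.421, 0.016], 0.64)]
cup_center [([0.397, 0.112, 0.044], 0.85)]
```

View pics/w12.png

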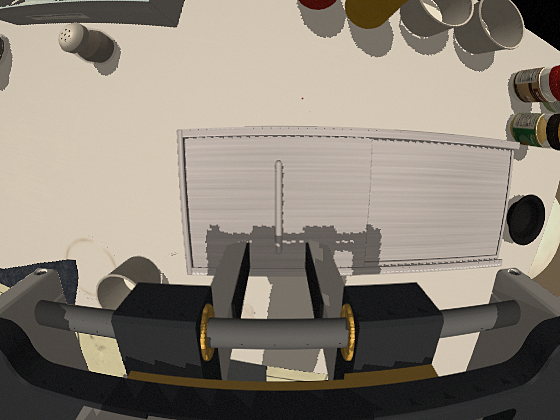

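View pics/scene12.png

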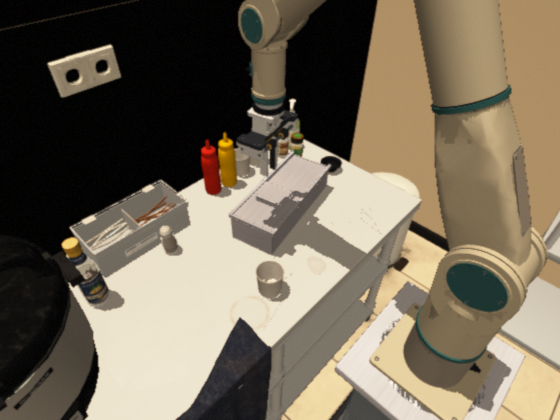

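The hatch covers the opening up to the end stop (wrist image col 185), the lip is at box y ≈ 86 mm, the gripper is clear, and the bystanders haven't moved.

```bash
python3 -c "
from rig import ticket
print(ticket.hand_in())"
```

```text
the job is handed in; nothing more can be done
None
```

The divider is standing in the slot on the box floor, the hatch is slid shut, and I handed the job in at about 26 s of the 61 s allowed.

**Divider:** After I let go, its top edge measured 74.8 mm above the worktop, against 75 mm when seated. It was centred between the rods to within 0.1 mm and square to the box within 0.01 rad. I couldn't see it again once the hatch covered it.

**Hatch:** I pinched the lip and slid it until it stopped moving; pushing harder (5 N to 10 N) gained nothing. The lip then measured about 86.1 mm along the box, against 86 mm when shut. My estimate of where the box sits is uncertain by about 1 mm.

**Bystanders:** The scene camera put the shaker, bowl and cup within about 6 mm of where they started, which is about the detector's error. The gripper ended roughly 100 mm above the lip, touching nothing.

**Disagreements:** No check failed. The first camera views disagreed by up to about 6 mm on the divider's position, so I re-measured with the wrist camera before gripping it.

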